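# Seat a casting in the drilling fixture and close the toggle clamp on it

### The arm

A 6-joint arm with a two-finger parallel gripper is mounted at the origin on the work surface. World frame = base frame: x ahead of the robot, y to its left, z up, the work surface at z = 0. Lengths are in m, angles in rad, forces in N, time in s.
With the tool pointing down it reaches from about 0.325 to 0.775 m from the base axis. Payload 9.3 kg.
Tool frame: the origin (TCP) lies on the centre line of the jaws, within the pads' length; the fingertips stand 14 mm ahead of it and the grasp point (between the pads) lies 5 mm behind it; z points along the fingers, y is the direction in which the jaws open and shut (so a half turn about z gives the same grasp; the last joint's range is limited). The gripper opens to 85 mm and grips with 20 to 120 N. Pads are 22 mm wide; open, the fingers measure 114 mm over their backs; the gripper's body (76 mm by 85 mm) begins 54 mm behind the grasp point. The pads swing forward as they close: fully open they stand 13 mm farther back than shut.
Start: joints at [1.051, 0.259, 0.021, 1.334, 0, 1.418], TCP at [0.197, 0.513, 0.245] pointing down, gripper open.
Joint ranges: [-3.04, 3.04], [-0.91, 1.82], [-1.04, 1.36], [-1.92, 1.95], [-1.52, 1.45], [-3.14, 3.14]. Speed limits (rad/s): [2.22, 2.22, 2.79, 3.14, 3.14, 3.14].

### API

Orientations are given as a 3x3 rotation matrix whose columns are the frame's x, y, z axes.
In Python, from workcell import robot gives the robot as it stands.
- The arm moves only by the tool jog_arm, never from a script. Its argument "series" is a list of rows, each a list of 3 entries, a list of its own where there are three numbers: the opening, from 0 (shut) to 1 (fully open), then the shift along the tool's x, y, z scaled (see below), then the turn, a rotation vector about the tool's x, y, z scaled (see below). In form: [[grip, [tx, ty, tz], [wx, wy, wz]], ...]. A call has exactly 10 rows; each row is the pose to reach, as a shift and turn from the pose commanded when the call began, along the tool's axes at that moment, turning the shorter way round; what a row does not reach only later rows make up. The controller multiplies each number of a shift by 100 mm and each number of a turn by 180 degrees. A row lasts 1/12 s, in which the tool goes at most 41.7 mm and 7.16 degrees, less where a joint would pass 70% of its speed; a pose out of reach is approached as far as the arm can. A call with a number of a shift or a turn outside -1 to 1 is refused whole. A call with a gripper value outside its range is refused whole. The fingers move at their own pace and stop on an object; the grip force is fixed at half the most. Time passes only in rows, so rows that repeat a pose let the fingers close, or fill a call up. It gives the time, the measured TCP pose, the force and the opening at its end, in the units of the state.
- robot.state(): the state, without advancing time (a new reading comes with each control period).
- robot.grab_frame(name): name is "scene" or "top"; returns a dict with "img" (400x640x3 uint8, blue, green, red), "camera_matrix" (3x3 intrinsics, pixels), "k1" (the pictures are not rectified: a ray, as slopes to the right and down, at radius r is drawn at 1 + k1 r^2 times it, then the intrinsics apply), "R" (3x3) and "t" (3): a world point X has camera coordinates R X + t. Camera axes: x right, y down, z forward; pixel columns grow to the right and rows downward; lengths in m; the calibration is good to about 2 mm. A picture is of the moment at which its call begins. There is no depth.
- robot.finish_job(): hands the job in, once; it reports no verdict.
The state is a dict: "t": time; "joints": joint angles; "qd": joint speeds; "joint_efforts": joint torques, N m; "ee_pos": TCP position; "orientation": TCP orientation; "wrist_force": force on the tool from outside, world axes, zero at the start; "moment": the same for the moment, N m; "finger_gap": opening from 0.0 (shut) to 1.0 (fully open).
Only numpy, scipy, OpenCV 4.12 (cv2) and the standard library are available. Lean on these libraries where they do the work, as an engineer would, in place of code of your own. Each camera call takes 0.05 s, during which the arm holds its last target. There are 200 camera calls.

### The job

Load the drilling fixture: put the stepped brass casting from the bench block into the pocket of the nest on the cross-slide table, foot down, and press it past the spring plungers until you feel it sitting solidly on the pocket floor, firmly but without ramming it. Only once it is fully home, swing the toggle clamp's handle up until the clamp is completely closed on the casting, then let go. Leave the other things on the bench where they are.

Things in the scene. Friction and masses are not known exactly. Their poses are not given: they have to be found in the camera images.
- casting_mid (a point): Stepped brass casting, loose, 0.24-0.38 kg: foot 40 (x) by 60 (y) by 9 mm high, in its middle a raised block 22 (x) by 44 (y) by 20 mm, in all 29 mm high; 2 mm bosses on the foot's corners. Point: its centre, 14.5 mm over its underside; z up. Lies foot down on the steel block. Same either way round (half a turn). Grip it across the 22 mm.
- xy: Drilling fixture fixed to the bench: grey cross-slide table, steel top 96 (x) by 200 mm (y), 61 mm high, with a nest and toggle clamp on it. Origin under its foot; y runs from clamp to nest, z up. This is the foot only: nest and clamp together stand up to 4.5 mm off centre on the slides in x and in y, not turned, not measured; the slides do not give when pushed.
- pocket_mean (a point): Middle of the pocket floor if the slides were centred (69 mm over the bench, axes as xy); the real pocket is up to 4.5 mm off in x and y, none in z. Pocket 42 (x) by 62 (y) by 10 mm deep, 2 mm chamfer at its mouth, in an aluminium nest block 64 by 86 mm, top face 79 mm over the bench. Fully home, the casting's centre is 14.5 mm over this point.
- plungers_mean (a point): Mid-way between two spring ball plungers, one in the middle of each long wall of the pocket, 3.5 mm over its floor (slides centred). Each ball stands out 0.7 mm past the casting's side. A casting laid in the pocket stops on the balls 5-7 mm short of the floor; a push of some 10-20 N sends it past them down to the floor, where it stays.
- pivot_mean (a point): Pivot of the clamp handle (slides centred, so up to 4.5 mm off in x and y; axes as xy), 99 mm over the bench; turns about x. Handle: black grip 16 mm wide (x), 12 mm thick, 36 to 110 mm out from the pivot. Open, the clamp's U-shaped arm and spindle stand up beside the nest, 45 mm or more from the pocket's middle, up to 200 mm over the bench.
- clamp_handle (a joint): Handle angle of the toggle clamp, rad. 0: handle upright, clamp fully closed (stop). Grows as it swings back and down to the fixture's -y; starts open at about 1.25 (1.3 is the stop). Raising it swings the arm down so its rubber-tipped spindle presses the middle of the casting's top. Moves with 2 to 5 N at the grip and stays where left.
- disc: Bystander: round brass casting, 38 mm across, 14 mm high, on the steel block beside the stepped one; origin under its middle.
- block: The steel bench block on its brown leather pad, fixed: block 170 (x) by 120 (y) mm, its top face 24 mm over the bench; origin under its middle.
- spool: Bystander: wooden wire spool standing on the bench, 42 mm across, 61 mm high; origin under its middle.
- pliers_a: Bystander: pliers with red grips lying on the bench, about 165 mm long, 12 mm high; origin under the joint, jaws to +x.
- pliers_b: Bystander: pliers with blue grips lying on the bench, same size and origin.
- hammer: Bystander: hammer with a wooden handle lying on the bench.
- pinvise: Bystander: thin brass pin vise lying on the bench, 97 mm long, 11 mm thick.
- jar: Bystander: small clear jar with a white lid, 52 mm across, 50 mm high.
Mind the look-alikes: they are no part of the job. Leave any purple look-alike of the part that bears casting_mid alone.

How it is judged:
On the way:
1. the casting sits fully home in the pocket while the clamp is still open (z of casting_mid in the frame of pocket_mean below 0.016 m and horizontal distance between casting_mid and pocket_mean below 0.012 m and angle between casting_mid's own z axis and vertical below 0.035 rad and angle between the y axis of casting_mid and the y axis of pocket_mean, either way round below 0.12 rad and value of joint clamp_handle above 0.8 rad), for 0.3 s.
At the end, for the whole second after the job is handed in: the casting lies level (within 0.035 rad) in the pocket, within 1.5 mm of fully home, and at rest, and the clamp handle is upright within 0.06 rad of its stop, with the clamp closed on the casting (z of casting_mid in the frame of pocket_mean below 0.016 m and horizontal distance between casting_mid and pocket_mean below 0.012 m and angle between casting_mid's own z axis and vertical below 0.035 rad and angle between the y axis of casting_mid and the y axis of pocket_mean, either way round below 0.12 rad and value of joint clamp_handle below 0.06 rad and velocity of joint clamp_handle below 0.05 rad/s and linear speed of casting below 0.01 m/s); the robot touches nothing.
It fails at once if the clamp is brought down over the nest (handle below 0.3 rad) while the casting is more than 2 mm short of home (value of joint clamp_handle below 0.3 rad and not (z of casting_mid in the frame of pocket_mean below 0.0165 m and horizontal distance between casting_mid and pocket_mean below 0.014 m)).
It fails at once if the casting is rammed down: it strikes or presses the pocket floor with more than 60 N while the clamp is open (contact force between casting and nest_c0 above 60 N and value of joint clamp_handle above 0.3 rad).
It fails at once if a bystander is shifted by more than 30 mm (distance of any of disc, spool, pliers_a, pliers_b, hammer, pinvise, jar from where it was at the start of the episode above 0.03 m).
It also fails if it takes over 72 s, if anything falls off the work surface, if the arm or the gripper's body presses on something with over 40 N, if the wrist force passes 120 N, or if a joint passes its speed limit or range.

## Working session

There is one attempt and no reset: what is moved stays moved. The work goes in short steps, Python scripts to look and compute and a tool call to move; the robot and the scene stay as the last step left them, time stands still between calls to the robot, and variables do not carry over. Pictures are saved under pics/ and viewed, about 8 in all and at most 12, crops included, and the job is handed in when it is done.

Besides the shell and the picture viewer there is one more tool, called as name(argument=value, ...), one argument or row to a line, values as JSON. jog_arm: Moves the arm, as the interface text tells. Its arguments: {"type":"object","properties":{"series":{"type":"array"}},"required":["series"]}

```bash
ls; mkdir -p pics; python3 - <<'E'
from workcell import robot
import cv2, numpy as np
s=robot.state(); print(s)
for n in ("scene","top"):
    f=robot.grab_frame(n); cv2.imwrite(f"pics/{n}0.png",f["img"]); print(n,f["camera_matrix"],f["k1"],f["R"],f["t"])
E
```

```text
pics
{'t': 0.0, 'joints': array([1.05139743e+00, 2.59182393e-01, 2.07489326e-02, 1.33366967e+00,
       5.68036369e-06, 1.41819731e+00]), 'qd': array([ 9.69216883e-04,  3.76067755e-04,  5.66160468e-04,  4.43792461e-05,
        1.48902293e-03, -1.38793031e-03]), 'joint_efforts': array([ 1.53427245e-03, -5.55644846e+01,  3.44528854e+01,  1.35814396e-02,
       -5.20257757e-07,  2.62262404e-06]), 'ee_pos': array([0.19711982, 0.51318724, 0.24466642]), 'orientation': array([[-9.33479713e-01,  3.58629612e-01, -6.53575226e-04],
       [ 3.58630150e-01,  9.33479049e-01, -1.13164169e-03],
       [ 2.04258562e-04, -1.29075634e-03, -9.99999146e-01]]), 'wrist_force': array([-0.43740472, -0.47573352,  0.83043763]), 'moment': array([0.05154129, 0.00517716, 0.00495544]), 'finger_gap': 1.004808684774993}
scene [[488.34644936   0.         320.22675009]
 [  0.         488.34644936 202.83681255]
 [  0.           0.           1.        ]] 0.04147353143435393 [[-0.88029261  0.47424    -0.01346635]
 [ 0.35171891  0.63329162 -0.68937329]
 [-0.31840026 -0.61158658 -0.72428111]] [ 0.40602564 -0.13132627  1.45547497]
top [[376.74887963   0.         321.45045621]
 [  0.         376.74887963 199.87324228]
 [  0.           0.           1.        ]] -0.08932894155685091 [[ 0.0184551  -0.99980811  0.00656915]
 [-0.99125632 -0.01915503 -0.13055267]
 [ 0.13065345 -0.00410235 -0.99141961]] [0.02029357 0.49240187 1.05150607]
```

View pics/scene0.png

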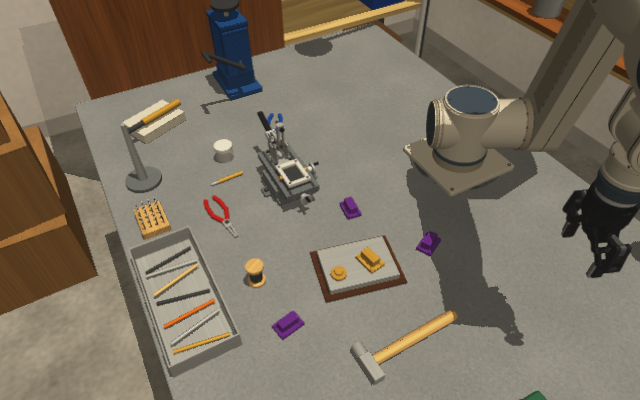

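View pics/top0.png

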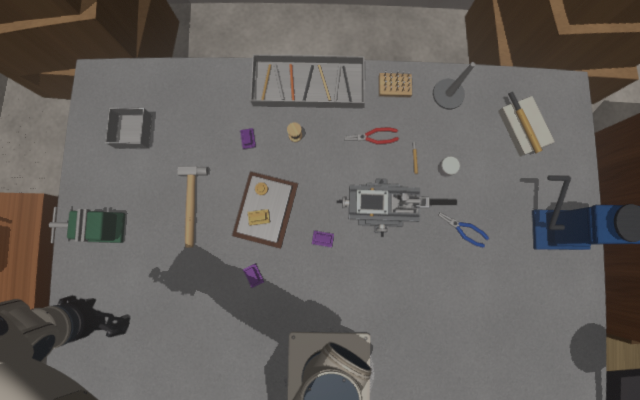

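```bash
cat > h.py <<'E'
import numpy as np, cv2
from workcell import robot
def und(f,uv):
    K=f["camera_matrix"]; d=np.array([f["k1"],0,0,0,0.])
    return cv2.undistortPoints(np.array(uv,float).reshape(-1,1,2),K,d).reshape(-1,2)
def ray(f,uv):
    n=und(f,uv); d=np.c_[n,np.ones(len(n))]@f["R"]; return -f["R"].T@f["t"],d
def plane(f,uv,z):
    c,d=ray(f,uv); return c+d*((z-c[2])/d[:,2])[:,None]
def tri(fa,ua,fb,ub):
    P=lambda f:np.c_[f["R"],f["t"]]
    X=cv2.triangulatePoints(P(fa),P(fb),und(fa,ua).T,und(fb,ub).T); return (X[:3]/X[3]).T
def proj(f,X):
    p=cv2.projectPoints(np.array(X,float).reshape(-1,1,3),cv2.Rodrigues(f["R"])[0],f["t"],f["camera_matrix"],np.array([f["k1"],0,0,0,0.]))[0]
    return p.reshape(-1,2)
def crop(img,x0,y0,x1,y1,s,step=10):
    c=cv2.resize(img[y0:y1,x0:x1],None,fx=s,fy=s,interpolation=cv2.INTER_CUBIC)
    for x in range(-(-x0//step)*step,x1,step): cv2.putText(c,str(x),(int((x-x0+.5)*s),10),0,.35,(0,0,255));cv2.line(c,(int((x-x0+.5)*s),12),(int((x-x0+.5)*s),20),(0,0,255))
    for y in range(-(-y0//step)*step,y1,step): cv2.putText(c,str(y),(0,int((y-y0+.5)*s)),0,.35,(0,0,255));cv2.line(c,(22,int((y-y0+.5)*s)),(30,int((y-y0+.5)*s)),(0,0,255))
    return c
def hcat(*a):
    H=max(i.shape[0] for i in a); return np.hstack([cv2.copyMakeBorder(i,0,H-i.shape[0],0,0,0) for i in a])
E
python3 - <<'E'
from h import *
t=cv2.imread("pics/top0.png"); s=cv2.imread("pics/scene0.png")
cv2.imwrite("pics/a.png",hcat(crop(t,240,195,290,245,8),crop(s,350,240,390,280,9)))
cv2.imwrite("pics/b.png",hcat(crop(t,340,170,425,235,5),crop(s,250,105,325,215,5)))
for n,im in(("t",t),("s",s)):
    h=cv2.cvtColor(im,cv2.COLOR_BGR2HSV)
    m=cv2.inRange(h,(15,120,90),(30,255,255))
    for c in cv2.findContours(m,0,2)[0]:
        if 60<cv2.contourArea(c)<700: print(n,cv2.contourArea(c),cv2.minAreaRect(c))
E
```

```text
t 146.5 ((528.6620483398438, 130.1442108154297), (43.81537628173828, 4.938823699951172), 64.29004669189453)
s 167.0 ((201.03298950195312, 342.6022644042969), (3.8068344593048096, 59.12873458862305), 72.12129974365234)
s 74.5 ((7.4108991622924805, 297.3910827636719), (27.01814079284668, 5.3473405838012695), 50.71058654785156)
s 74.0 ((256.6151428222656, 281.16571044921875), (11.5427885055542, 16.714557647705078), 77.00537872314453)
s 60.5 ((10.527572631835938, 290.6689758300781), (39.05015182495117, 5.461148262023926), 49.76364517211914)
s 165.0 ((338.5, 273.0), (14.0, 15.0), 90.0)
s 104.5 ((175.56590270996094, 279.5912780761719), (2.9724905490875244, 53.00941467285156), 54.1623420715332)
s 208.0 ((253.5, 266.5), (15.0, 17.0), 90.0)
s 459.5 ((14.614749908447266, 279.7377014160156), (58.256778717041016, 11.011171340942383), 50.194427490234375)
s 371.5 ((369.7500305175781, 259.75006103515625), (26.16295051574707, 16.970561981201172), 45.0)
s 71.5 ((230.36985778808594, 176.48629760742188), (3.745316505432129, 25.63201141357422), 69.44395446777344)
s 581.5 ((46.500003814697266, 160.5), (76.47352600097656, 14.758047103881836), 63.43495178222656)
s 235.5 ((160.72059631347656, 111.36764526367188), (6.859943389892578, 42.70314407348633), 59.03623962402344)
```

View pics/a.png

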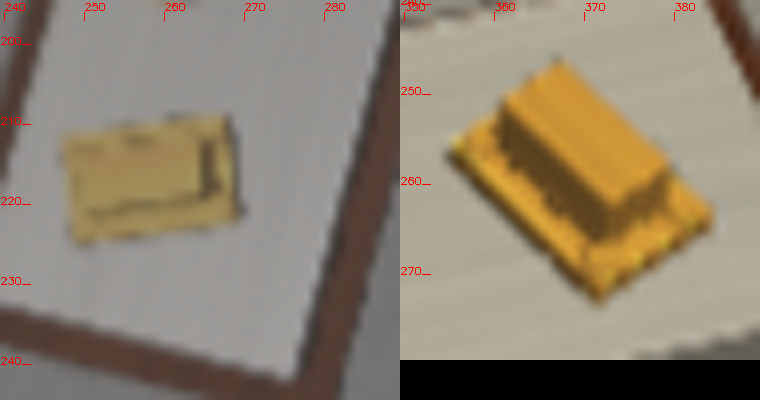

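View pics/b.png

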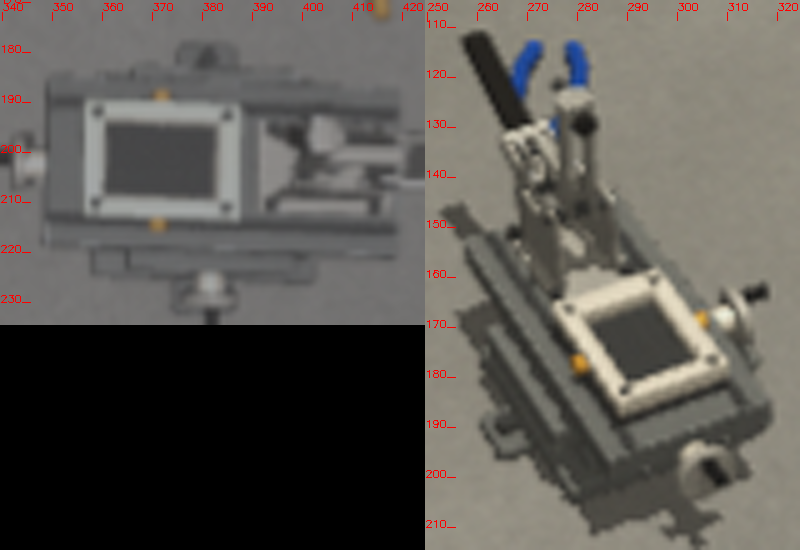

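```bash
cat > m.py <<'E'
from h import *
t=robot.grab_frame("top"); s=robot.grab_frame("scene")
def masks(f,box,lo,hi):
    x0,y0,x1,y1=box; im=cv2.resize(f["img"][y0:y1,x0:x1],None,fx=8,fy=8,interpolation=cv2.INTER_CUBIC)
    m=cv2.inRange(cv2.cvtColor(im,cv2.COLOR_BGR2HSV),lo,hi)
    c=max(cv2.findContours(m,0,2)[0],key=cv2.contourArea)
    toS=lambda p:np.array(p)/8.-.5+.5/8+[x0,y0]
    return toS(c.reshape(-1,2).astype(float)),m
def rect(P):
    r=cv2.minAreaRect((P[:,:2]*1000).astype(np.float32)); b=cv2.boxPoints(r); return np.round(np.array(r[0]),1),np.round(r[1],1),round(r[2],1),np.round(b,1)
if __name__=="__main__":
    ct,_=masks(t,(240,200,280,235),(10,70,60),(35,255,255))
    print("foot top view z=.033",rect(plane(t,ct,.033))[:3])
    # scene: raised-block top face: bright, z unknown -> centre
    cs,_=masks(s,(350,240,390,276),(10,100,150),(35,255,255))
    cs2,_=masks(s,(350,240,390,276),(10,100,40),(35,255,255))
    e=[(366,246.5),(378,258.5),(372.5,263),(360,250.5)]
    for z in(.053,): P=plane(s,e,z); print("block top corners",np.round(P*1000,1),P.mean(0))
    print("foot corners scene z=.033 L,R / bottom z .024",np.round(plane(s,[(354.8,256),(383,263)],.033)*1000,1))
    nt,_=masks(t,(345,180,390,220),(0,0,140),(180,60,255))
    print("nest top",rect(plane(t,nt,.079)))
    ns,_=masks(s,(268,150,314,195),(0,0,150),(180,80,255))
    print("nest scene",rect(plane(s,ns,.079)))
    # triangulated heights: nest pocket corners, casting corners
    a=[(386,192),(385.5,213.5),(354.5,212.5),(355,190)]
    b=[(276,166),(294,158),(309,177),(289,186)]
    b=[(294+0,158),(276,166),(289,186),(309,177)]
    for bb in (b,b[1:]+b[:1],b[2:]+b[:2],b[3:]+b[:3]): print(np.round(tri(t,a,s,bb)*1000,0).tolist())
    print("casting foot", np.round(tri(t,[(268.5,221.5),(246.3,211.5)],s,[(354.8,256),(383,263)])*1000,0).tolist())
E
python3 m.py
```

```text
foot top view z=.033 (array([439.3, 209.2]), array([39.6, 60.4]), 9.0)
block top corners [[437.1 186.5  53. ]
 [431.5 230.2  53. ]
 [449.7 234.9  53. ]
 [455.9 189.9  53. ]] [0.44354652 0.21037627 0.053     ]
foot corners scene z=.033 L,R / bottom z .024 [[466.5 185.2  33. ]
 [418.9 234.9  33. ]]
nest top (array([ 465.9, -126.5]), array([49.7, 96.2]), 36.4, array([[ 417.4, -102.5],
       [ 474.4, -180. ],
       [ 514.4, -150.5],
       [ 457.4,  -73.1]], dtype=float32))
nest scene (array([ 485.4, -117.7]), array([109.8,  66.9]), 88.7, array([[ 450.7, -171.9],
       [ 517.6, -173.4],
       [ 520.1,  -63.6],
       [ 453.2,  -62.1]], dtype=float32))
[[489.0, -130.0, 118.0], [480.0, -167.0, 46.0], [482.0, -79.0, 44.0], [491.0, -46.0, 120.0]]
[[513.0, -150.0, 78.0], [468.0, -171.0, -38.0], [455.0, -63.0, 82.0], [501.0, -54.0, 175.0]]
[[505.0, -149.0, 7.0], [441.0, -146.0, 13.0], [469.0, -68.0, 147.0], [524.0, -67.0, 145.0]]
[[479.0, -124.0, 61.0], [456.0, -149.0, 82.0], [493.0, -80.0, 121.0], [517.0, -63.0, 78.0]]
casting foot [[442.0, 175.0, 5.0], [442.0, 246.0, 62.0]]
```

```bash
python3 - <<'E'
from m import *
for f in(t,s): print("cam",-f["R"].T@f["t"])
a=[(386,192),(385.5,213.5),(354.5,212.5),(355,190)]; b=[(276,166),(294.5,158),(309,177),(289,186)]
X=tri(t,a,s,b);print("nest outer",np.round(X*1000).tolist(),X.mean(0))
print(plane(t,a,.079).mean(0),plane(s,b,.079).mean(0))
X=tri(t,[(267,209),(248,225)],s,[(354.8,256),(383,263)]);print("casting foot diag",np.round(X*1000,1).tolist(),X.mean(0))
# dark pocket mouth (interior) masks
pt,_=masks(t,(356,190,385,213),(0,0,0),(180,255,125)); ps,_=masks(s,(279,160,305,185),(0,0,0),(180,255,125))
print("pocket top",rect(plane(t,pt,.079))); print("pocket scene",rect(plane(s,ps,.079)))
P=plane(t,np.array([(370,188.5),(369.2,214.2)]),.075);Q=plane(s,[(280,177.5),(303,169)],.075);print("orange",P,Q)
# handle end
print("handle end", np.round(tri(t,[(455,202)],s,[(262,113.5)])*1000), np.round(tri(t,[(429,201.5)],s,[(274,129)])*1000))
E
```

```text
cam [0.35033905 0.03403529 1.10663481]
cam [0.86703492 0.78076319 0.96910789]
nest outer [[513.0, -150.0, 78.0], [455.0, -149.0, 82.0], [455.0, -63.0, 82.0], [517.0, -63.0, 78.0]] [ 0.48505614 -0.10635528  0.08015588]
[ 0.48256854 -0.10485654  0.079     ] [ 0.48677062 -0.10963382  0.079     ]
casting foot diag [[464.1, 184.6, 30.7], [417.3, 236.6, 33.7]] [0.440669   0.21060857 0.03220046]
pocket top (array([ 483.9, -108.7]), array([63.4, 43.4]), 88.5, array([[ 461.4, -139.8],
       [ 504.8, -141. ],
       [ 506.5,  -77.7],
       [ 463.1,  -76.5]], dtype=float32))
pocket scene (array([ 490. , -102.4]), array([62.1, 47. ]), 88.9, array([[ 465.8, -133. ],
       [ 512.9, -133.9],
       [ 514.1,  -71.9],
       [ 467.1,  -70.9]], dtype=float32))
orange [[ 0.52078184 -0.10457791  0.075     ]
 [ 0.44903247 -0.1024867   0.075     ]] [[ 0.52345307 -0.1082206   0.075     ]
 [ 0.45477327 -0.10822367  0.075     ]]
handle end [[ 478. -322.  130.]] [[ 476. -253.  122.]]
```

jog_arm(
  series=[
    [1,[-0.1,-0.06,0],[0,0,0]],
    [1,[-0.2,-0.12,0],[0,0,0]],
    [1,[-0.3,-0.18,0],[0,0,0]],
    [1,[-0.4,-0.24,0],[0,0,0]],
    [1,[-0.5,-0.3,0],[0,0,0]],
    [1,[-0.6,-0.36,0],[0,0,0]],
    [1,[-0.7,-0.42,0],[0,0,0]],
    [1,[-0.8,-0.48,0],[0,0,0]],
    [0.6,[-0.9,-0.54,0],[0,0,0]],
    [0.6,[-1,-0.57,0],[0,0,0]],
  ],
)

```text
t: 1.13
ee_pos: [0.2708, 0.4232, 0.2454]
orientation: [[-0.933, 0.359, 0.0], [0.359, 0.933, 0.0], [-0.0, 0.0, -1.0]]
wrist_force: [0.1, 0.8, -0.1]
finger_gap: 0.748
```

jog_arm(
  series=[
    [0.6,[-0.1,-0.06,0],[0,0,0]],
    [0.6,[-0.2,-0.12,0],[0,0,0]],
    [0.6,[-0.3,-0.18,0],[0,0,0]],
    [0.6,[-0.4,-0.24,0],[0,0,0]],
    [0.6,[-0.5,-0.3,0],[0,0,0]],
    [0.6,[-0.6,-0.36,0],[0,0,0]],
    [0.6,[-0.7,-0.42,0],[0,0,0]],
    [0.6,[-0.8,-0.48,0],[0,0,0]],
    [0.6,[-0.9,-0.54,0],[0,0,0]],
    [0.6,[-1,-0.57,0],[0,0,0]],
  ],
)

```text
t: 1.97
ee_pos: [0.3436, 0.3342, 0.2454]
orientation: [[-0.933, 0.359, 0.0], [0.359, 0.933, -0.0], [-0.0, -0.0, -1.0]]
wrist_force: [1.2, 0.5, -0.1]
finger_gap: 0.595
```

jog_arm(
  series=[
    [0.6,[-0.1,-0.06,0],[0,0,0.034]],
    [0.6,[-0.2,-0.12,0],[0,0,0.068]],
    [0.6,[-0.3,-0.18,0],[0,0,0.102]],
    [0.6,[-0.4,-0.24,0],[0,0,0.136]],
    [0.6,[-0.5,-0.3,0],[0,0,0.17]],
    [0.6,[-0.6,-0.36,0],[0,0,0.204]],
    [0.6,[-0.7,-0.42,0],[0,0,0.238]],
    [0.6,[-0.8,-0.48,0],[0,0,0.272]],
    [0.6,[-0.9,-0.54,0],[0,0,0.306]],
    [0.6,[-1,-0.57,0],[0,0,0.336]],
  ],
)

```text
t: 2.8
ee_pos: [0.4166, 0.2451, 0.2453]
orientation: [[-0.142, 0.99, -0.0], [0.99, 0.142, -0.0], [-0.0, -0.0, -1.0]]
wrist_force: [-0.3, 0.5, -0.3]
finger_gap: 0.601
```

```bash
cat > g.py <<'E'
from h import *
from scipy.spatial.transform import Rotation as Ro
def go(x,y,z,yaw,quiet=0):
    s=robot.state(); R=s["orientation"]; a=np.radians(yaw)
    yv=np.array([np.cos(a),np.sin(a),0]); zv=np.array([0,0,-1.]); T=np.c_[np.cross(yv,zv),yv,zv]
    d=R.T@(np.array([x,y,z])-s["ee_pos"]); w=Ro.from_matrix(R.T@T).as_rotvec()
    st(s); print("shift",np.round(d*10,3),"turn",np.round(w/np.pi,4))
def st(s=None):
    s=s or robot.state(); R=s["orientation"]; print("t",round(s["t"],2),"pos",np.round(s["ee_pos"]*1000,1),"yaw",np.round(np.degrees(np.arctan2(R[1,1],R[0,1])),2),"F",np.round(s["wrist_force"],1),"gap",round(s["finger_gap"],3))
E
python3 -c "
from g import *
go(.441,.214,.15,8.5)"
```

```text
t 2.8 pos [416.6 245.1 245.3] yaw 8.18 F [-0.3  0.5 -0.3] gap 0.601
shift [-0.343  0.197  0.953] turn [-0.      0.     -0.0018]
```

jog_arm(
  series=[
    [0.6,[-0.04,0.02,0.1],[0,0,-0.002]],
    [0.6,[-0.08,0.04,0.2],[0,0,-0.002]],
    [0.6,[-0.12,0.06,0.3],[0,0,-0.002]],
    [0.6,[-0.16,0.1,0.4],[0,0,-0.002]],
    [0.6,[-0.2,0.12,0.5],[0,0,-0.002]],
    [0.6,[-0.24,0.14,0.6],[0,0,-0.002]],
    [0.6,[-0.28,0.16,0.7],[0,0,-0.002]],
    [0.55,[-0.32,0.18,0.8],[0,0,-0.002]],
    [0.55,[-0.343,0.197,0.953],[0,0,-0.002]],
    [0.55,[-0.343,0.197,0.953],[0,0,-0.002]],
  ],
)

```text
t: 3.63
ee_pos: [0.4398, 0.2144, 0.1473]
orientation: [[-0.154, 0.988, -0.003], [0.988, 0.154, -0.001], [-0.001, -0.004, -1.0]]
wrist_force: [-1.2, 0.4, 0.6]
finger_gap: 0.548
```

jog_arm(
  series=[
    [0.55,[0,0,0.07],[0,0,0]],
    [0.55,[0,0,0.14],[0,0,0]],
    [0.55,[0,0,0.21],[0,0,0]],
    [0.55,[0,0,0.28],[0,0,0]],
    [0.55,[0,0,0.35],[0,0,0]],
    [0.55,[0,0,0.42],[0,0,0]],
    [0.55,[0,0,0.49],[0,0,0]],
    [0.55,[0,0,0.56],[0,0,0]],
    [0.55,[0,0,0.6],[0,0,0]],
    [0.55,[0,0,0.6],[0,0,0]],
  ],
)

```text
t: 4.47
ee_pos: [0.4401, 0.2151, 0.089]
orientation: [[-0.154, 0.988, -0.001], [0.988, 0.154, -0.0], [-0.0, -0.001, -1.0]]
wrist_force: [-0.1, -1.0, 0.2]
finger_gap: 0.553
```

```bash
python3 - <<'E'
from g import *
t=robot.grab_frame("top"); s=robot.grab_frame("scene"); st()
cv2.imwrite("pics/c.png",hcat(crop(t["img"],235,175,295,235,6),crop(s["img"],330,200,405,275,5.8)))
E
```

```text
t 4.57 pos [440.5 215.2  89.9] yaw 8.87 F [0.1 0.1 0. ] gap 0.55
```

View pics/c.png

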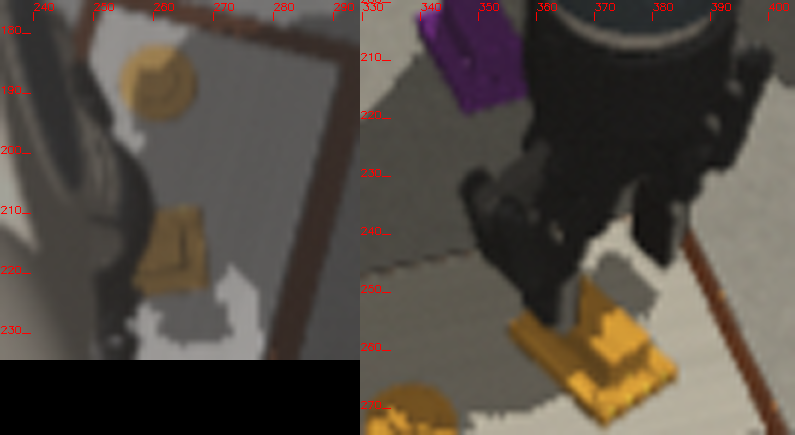

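jog_arm(
  series=[
    [0.55,[0,0,0.05],[0,0,0]],
    [0.55,[0,0,0.1],[0,0,0]],
    [0.55,[0,0,0.15],[0,0,0]],
    [0.55,[0,0,0.2],[0,0,0]],
    [0.55,[0,0,0.25],[0,0,0]],
    [0.55,[0,0,0.29],[0,0,0]],
    [0.55,[0,0,0.33],[0,0,0]],
    [0.55,[0,0,0.37],[0,0,0]],
    [0.55,[0,0,0.37],[0,0,0]],
    [0.55,[0,0,0.37],[0,0,0]],
  ],
)

```text
t: 5.4
ee_pos: [0.4404, 0.2152, 0.0528]
orientation: [[-0.154, 0.988, -0.0], [0.988, 0.154, -0.0], [-0.0, -0.0, -1.0]]
wrist_force: [-0.1, 0.3, 0.1]
finger_gap: 0.554
```

jog_arm(
  series=[
    [0.45,[0,0,0],[0,0,0]],
    [0.4,[0,0,0],[0,0,0]],
    [0.35,[0,0,0],[0,0,0]],
    [0.32,[0,0,0],[0,0,0]],
    [0.3,[0,0,0],[0,0,0]],
    [0.28,[0,0,0],[0,0,0]],
    [0.2,[0,0,0],[0,0,0]],
    [0,[0,0,0],[0,0,0]],
    [0,[0,0,0],[0,0,0]],
    [0,[0,0,0],[0,0,0]],
  ],
)

```text
t: 6.23
ee_pos: [0.4404, 0.2152, 0.0532]
orientation: [[-0.154, 0.988, -0.0], [0.988, 0.154, 0.0], [0.0, -0.0, -1.0]]
wrist_force: [-2.3, -0.8, 6.2]
finger_gap: 0.24
```

jog_arm(
  series=[
    [0,[0,0,-0.03],[0,0,0]],
    [0,[0,0,-0.1],[0,0,0]],
    [0,[0,0,-0.2],[0,0,0]],
    [0,[0,0,-0.3],[0,0,0]],
    [0,[0,0,-0.4],[0,0,0]],
    [0,[0,0,-0.5],[0,0,0]],
    [0,[0,0,-0.6],[0,0,0]],
    [0,[0,0,-0.7],[0,0,0]],
    [0,[0,0,-0.8],[0,0,0]],
    [0,[0,0,-0.9],[0,0,0]],
  ],
)

```text
t: 7.07
ee_pos: [0.4405, 0.2152, 0.1438]
orientation: [[-0.154, 0.988, 0.0], [0.988, 0.154, -0.0], [-0.0, 0.0, -1.0]]
wrist_force: [-0.2, -0.1, -3.4]
finger_gap: 0.239
```

```bash
python3 - <<'E'
from g import *
go(.485,-.102,.145,-1.3)
E
```

```text
t 7.07 pos [440.5 215.2 143.8] yaw 8.87 F [-0.2 -0.1 -3.4] gap 0.239
shift [-3.202 -0.049 -0.012] turn [0.     0.     0.0565]
```

jog_arm(
  series=[
    [0,[-0.06,0,0],[0,0,0]],
    [0,[-0.16,0,0],[0,0,0]],
    [0,[-0.28,0,0],[0,0,0]],
    [0,[-0.4,0,0],[0,0,0]],
    [0,[-0.52,-0.01,0],[0,0,0]],
    [0,[-0.64,-0.01,0],[0,0,0]],
    [0,[-0.76,-0.01,0],[0,0,0]],
    [0,[-0.86,-0.01,0],[0,0,0]],
    [0,[-0.94,-0.02,0],[0,0,0]],
    [0,[-1,-0.02,0],[0,0,0]],
  ],
)

```text
t: 7.9
ee_pos: [0.4537, 0.1149, 0.1426]
orientation: [[-0.153, 0.988, -0.001], [0.988, 0.153, -0.0], [-0.0, -0.001, -1.0]]
wrist_force: [-0.0, 0.6, -1.8]
finger_gap: 0.239
```

jog_arm(
  series=[
    [0,[-0.06,0,0],[0,0,0]],
    [0,[-0.16,0,0],[0,0,0]],
    [0,[-0.28,0,0],[0,0,0]],
    [0,[-0.4,0,0],[0,0,0]],
    [0,[-0.52,-0.01,0],[0,0,0]],
    [0,[-0.64,-0.01,0],[0,0,0]],
    [0,[-0.76,-0.01,0],[0,0,0]],
    [0,[-0.86,-0.01,0],[0,0,0]],
    [0,[-0.94,-0.02,0],[0,0,0]],
    [0,[-1,-0.02,0],[0,0,0]],
  ],
)

```text
t: 8.73
ee_pos: [0.4674, 0.0161, 0.143]
orientation: [[-0.154, 0.988, -0.0], [0.988, 0.154, -0.0], [0.0, -0.0, -1.0]]
wrist_force: [0.1, -0.1, -2.6]
finger_gap: 0.239
```

jog_arm(
  series=[
    [0,[-0.06,0,0],[0,0,0.006]],
    [0,[-0.16,0,0],[0,0,0.012]],
    [0,[-0.28,0,0],[0,0,0.018]],
    [0,[-0.4,0,0],[0,0,0.024]],
    [0,[-0.52,0,0],[0,0,0.03]],
    [0,[-0.64,0,0],[0,0,0.036]],
    [0,[-0.76,0,0],[0,0,0.042]],
    [0,[-0.86,0,0],[0,0,0.048]],
    [0,[-0.94,-0.01,0],[0,0,0.054]],
    [0,[-1,-0.01,0],[0,0,0.0565]],
  ],
)

```text
t: 9.57
ee_pos: [0.4818, -0.0831, 0.1429]
orientation: [[0.025, 1.0, -0.0], [1.0, -0.025, 0.0], [-0.0, -0.0, -1.0]]
wrist_force: [-0.1, -0.7, -3.2]
finger_gap: 0.241
```

```bash
python3 - <<'E'
from g import *
go(.485,-.102,.125,-1.3)
E
```

```text
t 9.57 pos [481.8 -83.1 142.9] yaw -1.45 F [-0.1 -0.7 -3.2] gap 0.241
shift [-0.188  0.037  0.179] turn [-0.0001  0.     -0.0008]
```

Move over the pocket with the casting's underside ~15 mm above the nest, then look from both cameras.

jog_arm(
  series=[
    [0,[-0.02,0.005,0],[0,0,0]],
    [0,[-0.05,0.01,0],[0,0,0]],
    [0,[-0.08,0.02,0],[0,0,0]],
    [0,[-0.12,0.03,0],[0,0,0]],
    [0,[-0.15,0.037,0.03],[0,0,0]],
    [0,[-0.17,0.037,0.07],[0,0,0]],
    [0,[-0.188,0.037,0.12],[0,0,0]],
    [0,[-0.188,0.037,0.16],[0,0,0]],
    [0,[-0.188,0.037,0.18],[0,0,0]],
    [0,[-0.188,0.037,0.18],[0,0,0]],
  ],
)

```text
t: 10.4
ee_pos: [0.4847, -0.1007, 0.1242]
orientation: [[0.023, 1.0, -0.001], [1.0, -0.023, 0.001], [0.001, -0.001, -1.0]]
wrist_force: [0.2, -0.1, -2.4]
finger_gap: 0.241
```

```bash
python3 - <<'E'
from g import *
t=robot.grab_frame("top"); s=robot.grab_frame("scene"); st()
cv2.imwrite("pics/d.png",hcat(crop(t["img"],335,165,400,230,6),crop(s["img"],255,130,325,200,5.8)))
E
```

```text
t 10.5 pos [ 485.  -100.8  124.9] yaw -1.3 F [ 0.4 -1.  -3. ] gap 0.241
```

View pics/d.png

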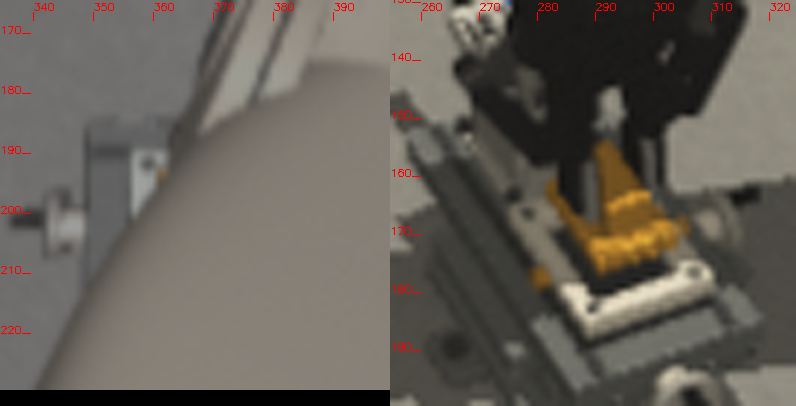

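```bash
python3 - <<'E'
from m import *
cs,m=masks(s,(275,150,312,182),(8,110,50),(35,255,255))
q=cv2.approxPolyDP((cs*8).astype(np.float32),8,True).reshape(-1,2)/8; print(np.round(q,1).tolist())
b=np.array([(276,166),(294.5,158),(309,177),(289,186)])
print("nest outer scene",np.round(plane(s,b,.079)*1000,1).tolist())
# predicted pixels: casting foot corners (tcp-based, casting centre = (.485,-.101-off)) and pocket mouth
for off in(.002,.005,.008):
    c=np.array([.485,-.1008-off]); y=np.array([.023,1]);x=np.array([1,-.023])
    P=[np.r_[c+sx*.02*x+sy*.03*y,z] for sx,sy,z in((1,1,.0957),(-1,1,.0957),(1,-1,.1047),(1,1,.1047),(-1,1,.1047))]
    print(off,np.round(proj(s,P),1).tolist())
c=np.array([.484,-.106]);print("nest outer at 484,-106",np.round(proj(s,[np.r_[c+sx*.032*x+sy*.043*y,.079] for sx,sy in((1,-1),(-1,-1),(-1,1),(1,1))]),1).tolist())
im=hcat(crop(s["img"],272,148,318,194,8.5,5)); cv2.imwrite("pics/e.png",np.hstack([im,crop(cv2.imread("pics/scene0.png"),272,148,318,194,8.5,5)]))
E
```

```text
[[290.70001220703125, 153.39999389648438], [289.20001220703125, 154.8000030517578], [290.6000061035156, 161.10000610351562], [289.8999938964844, 167.8000030517578], [285.79998779296875, 165.60000610351562], [283.3999938964844, 160.10000610351562], [281.1000061035156, 161.60000610351562], [291.1000061035156, 177.3000030517578], [303.70001220703125, 172.10000610351562], [306.29998779296875, 168.8000030517578], [305.29998779296875, 166.8000030517578], [302.29998779296875, 167.10000610351562], [294.3999938964844, 155.8000030517578]]
nest outer scene [[515.2, -150.7, 79.0], [456.8, -155.7, 79.0], [456.9, -68.5, 79.0], [518.1, -63.6, 79.0]]
0.002 [[291.3, 177.5], [305.2, 172.6], [281.7, 161.3], [291.1, 175.0], [305.0, 170.1]]
0.005 [[290.8, 176.8], [304.7, 171.9], [281.2, 160.7], [290.6, 174.3], [304.5, 169.4]]
0.008 [[290.3, 176.1], [304.1, 171.3], [280.8, 160.0], [290.1, 173.6], [304.0, 168.7]]
nest outer at 484,-106 [[276.2, 166.2], [297.6, 158.9], [311.4, 177.9], [289.4, 185.8]]
```

View pics/e.png

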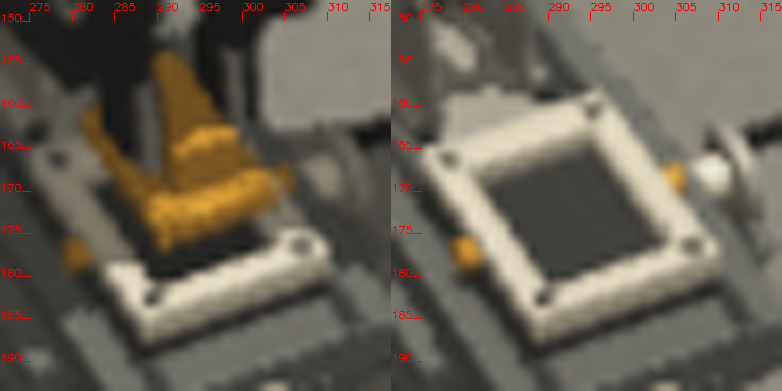

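jog_arm(
  series=[
    [0,[-0.01,0,0],[0,0,0]],
    [0,[-0.03,-0.01,0],[0,0,0]],
    [0,[-0.047,-0.01,0],[0,0,0]],
    [0,[-0.047,-0.01,0.02],[0,0,0]],
    [0,[-0.047,-0.01,0.05],[0,0,0]],
    [0,[-0.047,-0.01,0.08],[0,0,0]],
    [0,[-0.047,-0.01,0.11],[0,0,0]],
    [0,[-0.047,-0.01,0.13],[0,0,0]],
    [0,[-0.047,-0.01,0.14],[0,0,0]],
    [0,[-0.047,-0.01,0.14],[0,0,0]],
  ],
)

```text
t: 11.43
ee_pos: [0.4838, -0.1055, 0.1107]
orientation: [[0.023, 1.0, -0.0], [1.0, -0.023, 0.0], [0.0, -0.0, -1.0]]
wrist_force: [-0.1, -0.2, -2.9]
finger_gap: 0.238
```

```bash
python3 - <<'E'
from m import *
from g import st
st()
cs,m=masks(s,(275,150,312,190),(8,110,50),(35,255,255))
q=cv2.approxPolyDP((cs*8).astype(np.float32),8,True).reshape(-1,2)/8; print(np.round(q,1).tolist())
cv2.imwrite("pics/f.png",crop(s["img"],270,145,318,193,12,5))
E
```

```text
t 11.53 pos [ 484.  -105.5  111. ] yaw -1.3 F [ 0.5  0.6 -3.6] gap 0.237
[[291.79998779296875, 156.39999389648438], [289.1000061035156, 157.89999389648438], [290.6000061035156, 165.1999969482422], [289.79998779296875, 170.3000030517578], [288.20001220703125, 170.60000610351562], [285.6000061035156, 167.89999389648438], [283.20001220703125, 162.6999969482422], [281.20001220703125, 164.10000610351562], [284.20001220703125, 170.89999389648438], [290.8999938964844, 179.6999969482422], [304.1000061035156, 173.8000030517578]]
```

View pics/f.png

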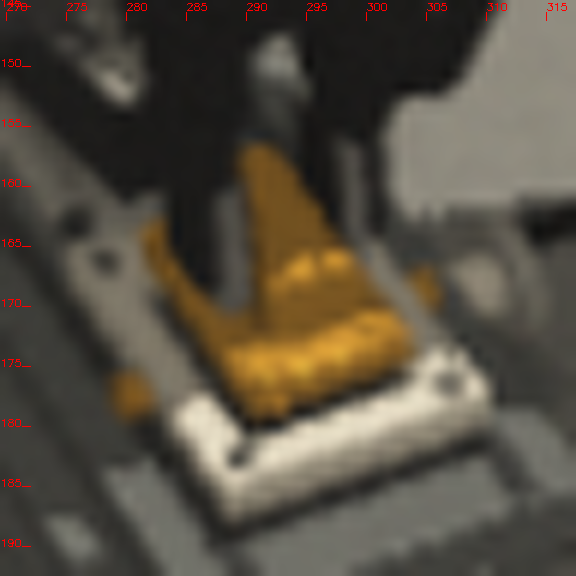

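```bash
python3 - <<'E'
from m import *
e=np.array([(291,179.6),(304.2,174.2)])
print(np.round(plane(s,e,.0818)*1000,1))
print("left side", np.round(plane(s,[(281.2,164.2),(284.2,170.9)],.09)*1000,1))
print("hole/corner centre",plane(s,[(292.5,171.3)],.079))
y=np.array([.023,1]);x=np.array([1,-.023])
for c in((.4851,-.1106),):
  print("ideal foot bottom corners z.0818",np.round(proj(s,[np.r_[np.array(c)+sx*.02*x+sy*.03*y,z] for sx,sy,z in((1,1,.0818),(-1,1,.0818),(1,-1,.0908))]),1).tolist())
  print("rim inner corner",np.round(proj(s,[np.r_[np.array(c)+sx*.023*x+sy*.033*y,.079] for sx,sy in((1,1),(-1,1),(1,-1))]),1).tolist())
E
```

```text
[[504.2 -80.1  81.8]
 [464.4 -81.7  81.8]]
left side [[ 504.3 -138.9   90. ]
 [ 508.7 -111.    90. ]]
hole/corner centre [[ 0.48538046 -0.10983929  0.079     ]]
ideal foot bottom corners z.0818 [[290.3, 179.6], [304.0, 174.7], [280.8, 163.5]]
rim inner corner [[289.8, 181.4], [305.5, 175.8], [279.7, 166.5]]
```

jog_arm(
  series=[
    [0,[0,0,0.01],[0,0,0]],
    [0,[0,0.003,0.015],[0,0,0]],
    [0,[0,0.003,0.02],[0,0,0]],
    [0,[0,0.003,0.025],[0,0,0]],
    [0,[0,0.003,0.03],[0,0,0]],
    [0,[0,0.003,0.035],[0,0,0]],
    [0,[0,0.003,0.04],[0,0,0]],
    [0,[0,0.003,0.045],[0,0,0]],
    [0,[0,0.003,0.05],[0,0,0]],
    [0,[0,0.003,0.05],[0,0,0]],
  ],
)

```text
t: 12.47
ee_pos: [0.4843, -0.1055, 0.1059]
orientation: [[0.023, 1.0, -0.0], [1.0, -0.023, 0.0], [0.0, -0.0, -1.0]]
wrist_force: [-0.0, 0.7, -3.2]
finger_gap: 0.237
```

jog_arm(
  series=[
    [0,[0,0,0.003],[0,0,0]],
    [0,[0,0,0.006],[0,0,0]],
    [0,[0,0,0.009],[0,0,0]],
    [0,[0,0,0.012],[0,0,0]],
    [0,[0,0,0.015],[0,0,0]],
    [0,[0,0,0.018],[0,0,0]],
    [0,[0,0,0.021],[0,0,0]],
    [0,[0,0,0.024],[0,0,0]],
    [0,[0,0,0.024],[0,0,0]],
    [0,[0,0,0.024],[0,0,0]],
  ],
)

```text
t: 13.3
ee_pos: [0.4844, -0.1055, 0.1037]
orientation: [[0.023, 1.0, 0.0], [1.0, -0.023, 0.0], [0.0, 0.0, -1.0]]
wrist_force: [1.8, 1.8, -1.1]
finger_gap: 0.241
```

jog_arm(
  series=[
    [0,[0,0,0.002],[0,0,0]],
    [0,[0,0,0.004],[0,0,0]],
    [0,[0,0,0.006],[0,0,0]],
    [0,[0,0,0.008],[0,0,0]],
    [0,[0,0,0.01],[0,0,0]],
    [0,[0,0,0.012],[0,0,0]],
    [0,[0,0,0.014],[0,0,0]],
    [0,[0,0,0.016],[0,0,0]],
    [0,[0,0,0.016],[0,0,0]],
    [0,[0,0,0.016],[0,0,0]],
  ],
)

```text
t: 14.13
ee_pos: [0.4846, -0.1055, 0.1022]
orientation: [[0.023, 1.0, 0.001], [1.0, -0.023, -0.0], [0.0, 0.001, -1.0]]
wrist_force: [3.3, 4.5, 4.5]
finger_gap: 0.241
```

jog_arm(
  series=[
    [0,[0.004,0.002,0],[0,0,0]],
    [0,[0.008,0.004,0],[0,0,0]],
    [0,[0.008,0.004,0.002],[0,0,0]],
    [0,[0.008,0.004,0.004],[0,0,0]],
    [0,[0.008,0.004,0.006],[0,0,0]],
    [0,[0.008,0.004,0.008],[0,0,0]],
    [0,[0.008,0.004,0.01],[0,0,0]],
    [0,[0.008,0.004,0.012],[0,0,0]],
    [0,[0.008,0.004,0.012],[0,0,0]],
    [0,[0.008,0.004,0.012],[0,0,0]],
  ],
)

```text
t: 14.97
ee_pos: [0.4847, -0.105, 0.1008]
orientation: [[0.023, 1.0, 0.0], [1.0, -0.023, -0.0], [-0.0, 0.0, -1.0]]
wrist_force: [2.6, -2.1, 2.5]
finger_gap: 0.24
```

jog_arm(
  series=[
    [0,[-0.002,0.002,0.002],[0,0,0]],
    [0,[-0.002,0.002,0.004],[0,0,0]],
    [0,[-0.002,0.002,0.006],[0,0,0]],
    [0,[-0.002,0.002,0.008],[0,0,0]],
    [0,[-0.002,0.002,0.01],[0,0,0]],
    [0,[-0.002,0.002,0.012],[0,0,0]],
    [0,[-0.002,0.002,0.014],[0,0,0]],
    [0,[-0.002,0.002,0.016],[0,0,0]],
    [0,[-0.002,0.002,0.016],[0,0,0]],
    [0,[-0.002,0.002,0.016],[0,0,0]],
  ],
)

```text
t: 15.8
ee_pos: [0.4847, -0.1048, 0.0989]
orientation: [[0.023, 1.0, -0.0], [1.0, -0.023, 0.0], [0.0, -0.0, -1.0]]
wrist_force: [1.9, -0.1, 1.1]
finger_gap: 0.237
```

jog_arm(
  series=[
    [0,[0,0,0.001],[0,0,0]],
    [0,[0,0,0.002],[0,0,0]],
    [0,[0,0,0.003],[0,0,0]],
    [0,[0,0,0.004],[0,0,0]],
    [0,[0,0,0.005],[0,0,0]],
    [0,[0,0,0.006],[0,0,0]],
    [0,[0,0,0.007],[0,0,0]],
    [0,[0,0,0.008],[0,0,0]],
    [0,[0,0,0.009],[0,0,0]],
    [0,[0,0,0.009],[0,0,0]],
  ],
)

```text
t: 16.63
ee_pos: [0.4848, -0.1049, 0.0982]
orientation: [[0.023, 1.0, -0.0], [1.0, -0.023, 0.0], [0.0, -0.0, -1.0]]
wrist_force: [0.0, 0.7, 3.3]
finger_gap: 0.235
```

jog_arm(
  series=[
    [0,[0,0,0.001],[0,0,0]],
    [0,[0,0,0.002],[0,0,0]],
    [0,[0,0,0.003],[0,0,0]],
    [0,[0,0,0.004],[0,0,0]],
    [0,[0,0,0.005],[0,0,0]],
    [0,[0,0,0.005],[0,0,0]],
    [0,[0,0,0.006],[0,0,0]],
    [0,[0,0,0.006],[0,0,0]],
    [0,[0,0,0.006],[0,0,0]],
    [0,[0,0,0.006],[0,0,0]],
  ],
)

```text
t: 17.47
ee_pos: [0.4849, -0.1049, 0.0982]
orientation: [[0.023, 1.0, 0.0], [1.0, -0.023, -0.0], [-0.0, 0.0, -1.0]]
wrist_force: [-2.9, 1.1, 8.9]
finger_gap: 0.239
```

jog_arm(
  series=[
    [0,[0,0,0.002],[0,0,0]],
    [0,[0,0,0.004],[0,0,0]],
    [0,[0,0,0.006],[0,0,0]],
    [0,[0,0,0.008],[0,0,0]],
    [0,[0,0,0.009],[0,0,0]],
    [0,[0,0,0.01],[0,0,0]],
    [0,[0,0,0.01],[0,0,0]],
    [0,[0,0,0.01],[0,0,0]],
    [0,[0,0,0.01],[0,0,0]],
    [0,[0,0,0.01],[0,0,0]],
  ],
)

```text
t: 18.3
ee_pos: [0.4849, -0.1049, 0.0981]
orientation: [[0.023, 1.0, 0.001], [1.0, -0.023, -0.001], [-0.001, 0.001, -1.0]]
wrist_force: [-5.3, 2.8, 21.2]
finger_gap: 0.239
```

jog_arm(
  series=[
    [0,[0,0,-0.008],[0,0,0]],
    [0,[0,0,-0.014],[0,0,0]],
    [0.3,[0,0,-0.014],[0,0,0]],
    [0.4,[0,0,-0.014],[0,0,0]],
    [0.5,[0,0,-0.014],[0,0,0]],
    [0.5,[0,0,-0.014],[0,0,0]],
    [0.5,[0,0,-0.05],[0,0,0]],
    [0.5,[0,0,-0.1],[0,0,0]],
    [0.5,[0,0,-0.2],[0,0,0]],
    [0.5,[0,0,-0.3],[0,0,0]],
  ],
)

```text
t: 19.13
ee_pos: [0.4848, -0.1049, 0.1272]
orientation: [[0.023, 1.0, -0.0], [1.0, -0.023, 0.0], [0.0, -0.0, -1.0]]
wrist_force: [0.0, -0.1, 0.4]
finger_gap: 0.498
```

jog_arm(
  series=[
    [0.5,[0.03,0,-0.1],[0,0,0]],
    [0.5,[0.08,0,-0.2],[0,0,0]],
    [0.5,[0.15,0,-0.3],[0,0,0]],
    [0.5,[0.25,0,-0.4],[0,0,0]],
    [0.5,[0.35,0,-0.5],[0,0,0]],
    [0.5,[0.48,0,-0.6],[0,0,0]],
    [0.5,[0.6,0,-0.7],[0,0,0]],
    [0.5,[0.7,0,-0.8],[0,0,0]],
    [0.5,[0.8,0,-0.9],[0,0,0]],
    [0.5,[0.9,0,-1],[0,0,0]],
  ],
)

```text
t: 19.97
ee_pos: [0.4869, -0.0138, 0.2277]
orientation: [[0.022, 1.0, 0.0], [1.0, -0.022, -0.0], [-0.0, 0.0, -1.0]]
wrist_force: [0.3, -0.3, 0.9]
finger_gap: 0.501
```

```bash
python3 - <<'E'
from m import *
from g import st
st()
im=hcat(crop(t["img"],345,180,395,225,7),crop(s["img"],250,105,318,193,6,10)); print(im.shape); cv2.imwrite("pics/g.png",im)
E
```

```text
t 20.07 pos [487.5 -13.7 228.5] yaw -1.21 F [ 0.  -1.5  0. ] gap 0.502
(528, 758, 3)
```

View pics/g.png

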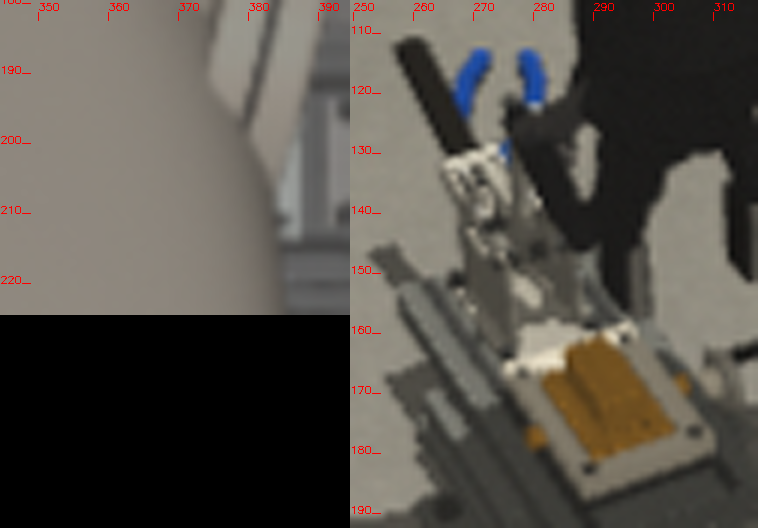

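```bash
python3 - <<'E'
from m import *
from g import go
t["img"]=cv2.imread("pics/top0.png"); s0=cv2.imread("pics/scene0.png"); 
for n,f,im,box in(("t",t,t["img"],(415,190,470,212)),("s",s,s0,(250,105,282,140))):
    f["img"]=im; c,m=masks(f,box,(0,0,0),(180,255,60)); r=cv2.minAreaRect(c.astype(np.float32)); print(n,r)
    b=cv2.boxPoints(r); print(np.round(b,1).tolist())
    f["c"]=b
def ends(b):
    e=sorted(range(4),key=lambda i:np.linalg.norm(b[i]-b[(i+1)%4]))[:2]
    return np.array([(b[i]+b[(i+1)%4])/2 for i in e])
a=ends(t["c"]);a=a[np.argsort(-a[:,0])]; b=ends(s["c"]); b=b[np.argsort(b[:,1])]
print(a,b); print(np.round(tri(t,a,s,b)*1000,1)); print(np.round(plane(t,a[:1],.134)*1000,1),np.round(plane(s,b[:1],.134)*1000,1))
go(.48,-.305,.26,-1.3)
E
```

```text
t ((442.875, 201.75), (5.125, 26.375), 90.0)
[[429.70001220703125, 199.1999969482422], [456.1000061035156, 199.1999969482422], [456.1000061035156, 204.3000030517578], [429.70001220703125, 204.3000030517578]]
s ((263.7125244140625, 120.73750305175781), (20.79543113708496, 5.254759311676025), 63.43495178222656)
[[256.70001220703125, 112.5999984741211], [261.3999938964844, 110.30000305175781], [270.70001220703125, 128.89999389648438], [266.0, 131.1999969482422]]
[[456.0625 201.75  ]
 [429.6875 201.75  ]] [[259.06253 111.4375 ]
 [268.36252 130.0375 ]]
[[ 481.4 -325.5  135.7]
 [ 483.1 -261.4  113.3]]
[[ 480.4 -325.3  134. ]] [[ 481.6 -329.   134. ]]
t 20.17 pos [487.  -14.8 226.7] yaw -1.26 F [ 0.6  0.5 -0.2] gap 0.501
shift [-2.903 -0.006 -0.332] turn [0.0001 0.0001 0.0002]
```

jog_arm(
  series=[
    [0.5,[0,0,-0.1],[0,0,0]],
    [0.5,[-0.02,0,-0.2],[0,0,0]],
    [0.5,[-0.08,0,-0.3],[0,0,0]],
    [0.5,[-0.2,0,-0.4],[0,0,0]],
    [0.5,[-0.35,0,-0.45],[0,0,0]],
    [0.5,[-0.5,0,-0.45],[0,0,0]],
    [0.5,[-0.65,0,-0.45],[0,0,0]],
    [0.5,[-0.8,0,-0.45],[0,0,0]],
    [0.5,[-0.9,0,-0.45],[0,0,0]],
    [0.5,[-1,0,-0.45],[0,0,0]],
  ],
)

```text
t: 21.0
ee_pos: [0.4846, -0.1167, 0.2722]
orientation: [[0.024, 1.0, 0.0], [1.0, -0.024, -0.0], [-0.0, 0.0, -1.0]]
wrist_force: [-0.3, 0.1, 0.2]
finger_gap: 0.502
```

jog_arm(
  series=[
    [0.5,[-0.06,0,0],[0,0,0]],
    [0.5,[-0.16,0,0],[0,0,0]],
    [0.5,[-0.28,0,0],[0,0,0]],
    [0.5,[-0.4,0,0],[0,0,0]],
    [0.5,[-0.52,0,0],[0,0,0]],
    [0.5,[-0.64,0,0],[0,0,0]],
    [0.5,[-0.76,0,0],[0,0,0]],
    [0.5,[-0.86,0,0],[0,0,0]],
    [0.5,[-0.94,0,0],[0,0,0]],
    [0.5,[-1,0,0],[0,0,0]],
  ],
)

```text
t: 21.83
ee_pos: [0.4823, -0.216, 0.2716]
orientation: [[0.023, 1.0, -0.0], [1.0, -0.023, 0.0], [0.0, -0.0, -1.0]]
wrist_force: [-0.6, 0.1, 0.7]
finger_gap: 0.5
```

jog_arm(
  series=[
    [0.5,[-0.06,0,0],[0,0,0]],
    [0.5,[-0.16,0,0],[0,0,0]],
    [0.5,[-0.28,0,0],[0,0,0]],
    [0.5,[-0.4,0,0],[0,0,0]],
    [0.5,[-0.52,0,0],[0,0,0]],
    [0.5,[-0.64,0,0],[0,0,0]],
    [0.5,[-0.76,0,0],[0,0,0]],
    [0.5,[-0.84,0,0],[0,0,0]],
    [0.5,[-0.92,0,0],[0,0,0]],
    [0.5,[-0.92,0,0],[0,0,0]],
  ],
)

```text
t: 22.67
ee_pos: [0.4802, -0.3084, 0.2713]
orientation: [[0.024, 1.0, -0.0], [1.0, -0.024, 0.0], [0.0, -0.0, -1.0]]
wrist_force: [-0.3, -0.3, -0.7]
finger_gap: 0.505
```

```bash
python3 -c "
from g import *
go(.4805,-.3064,.1224,-1.3)"
```

```text
t 22.67 pos [ 480.2 -308.4  271.3] yaw -1.37 F [-0.3 -0.3 -0.7] gap 0.505
shift [0.02  0.003 1.489] turn [-0.0001 -0.     -0.0004]
```

jog_arm(
  series=[
    [0.5,[0,0,0.1],[0,0,0]],
    [0.5,[0.01,0,0.2],[0,0,0]],
    [0.5,[0.02,0,0.3],[0,0,0]],
    [0.5,[0.02,0,0.4],[0,0,0]],
    [0.5,[0.02,0,0.5],[0,0,0]],
    [0.5,[0.02,0,0.6],[0,0,0]],
    [0.5,[0.02,0,0.7],[0,0,0]],
    [0.5,[0.02,0,0.8],[0,0,0]],
    [0.5,[0.02,0,0.9],[0,0,0]],
    [0.5,[0.02,0,0.95],[0,0,0]],
  ],
)

```text
t: 23.5
ee_pos: [0.48, -0.3046, 0.175]
orientation: [[0.023, 1.0, -0.001], [1.0, -0.023, 0.001], [0.001, -0.001, -1.0]]
wrist_force: [-0.2, 0.3, 0.7]
finger_gap: 0.498
```

jog_arm(
  series=[
    [0.5,[0,0,0.06],[0,0,0]],
    [0.5,[0,0,0.12],[0,0,0]],
    [0.5,[0,0,0.18],[0,0,0]],
    [0.5,[0,0,0.24],[0,0,0]],
    [0.5,[0,0,0.3],[0,0,0]],
    [0.5,[0,0,0.36],[0,0,0]],
    [0.5,[0,0,0.42],[0,0,0]],
    [0.5,[0,0,0.48],[0,0,0]],
    [0.5,[0,0,0.53],[0,0,0]],
    [0.5,[0,0,0.53],[0,0,0]],
  ],
)

```text
t: 24.33
ee_pos: [0.48, -0.3046, 0.1225]
orientation: [[0.023, 1.0, -0.001], [1.0, -0.023, 0.001], [0.001, -0.001, -1.0]]
wrist_force: [-0.6, 0.5, -0.2]
finger_gap: 0.501
```

```bash
python3 - <<'E'
from m import *
from g import st
st()
im=hcat(crop(t["img"],400,170,475,235,5),crop(s["img"],235,85,310,190,5,10)); cv2.imwrite("pics/i.png",im)
E
```

```text
t 24.43 pos [ 480.3 -304.9  123.5] yaw -1.3 F [0.4 0.9 0.5] gap 0.498
```

View pics/i.png

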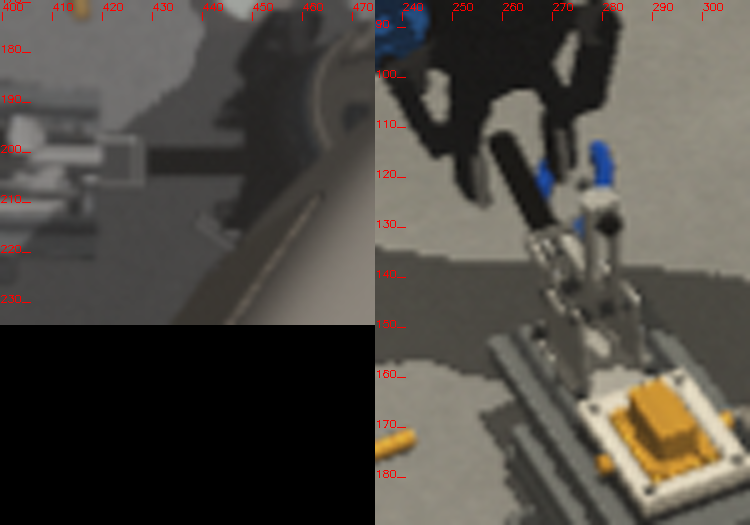

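jog_arm(
  series=[
    [0.4,[0,0,0],[0,0,0]],
    [0.3,[0,0,0],[0,0,0]],
    [0.26,[0,0,0],[0,0,0]],
    [0.24,[0,0,0],[0,0,0]],
    [0.22,[0,0,0],[0,0,0]],
    [0.2,[0,0,0],[0,0,0]],
    [0.18,[0,0,0],[0,0,0]],
    [0.1,[0,0,0],[0,0,0]],
    [0,[0,0,0],[0,0,0]],
    [0,[0,0,0],[0,0,0]],
  ],
)

```text
t: 25.27
ee_pos: [0.4813, -0.3051, 0.124]
orientation: [[0.022, 1.0, 0.002], [1.0, -0.022, -0.0], [-0.0, 0.002, -1.0]]
wrist_force: [5.6, 0.4, -1.3]
finger_gap: 0.174
```

jog_arm(
  series=[
    [0,[0.006,0.01,-0.02],[0,0,0]],
    [0,[0.02,0.01,-0.055],[0,0,0]],
    [0,[0.045,0.01,-0.105],[0,0,0]],
    [0,[0.066,0.01,-0.145],[0,0,0]],
    [0,[0.09,0.01,-0.182],[0,0,0]],
    [0,[0.115,0.01,-0.219],[0,0,0]],
    [0,[0.142,0.01,-0.255],[0,0,0]],
    [0,[0.17,0.01,-0.289],[0,0,0]],
    [0,[0.2,0.01,-0.322],[0,0,0]],
    [0,[0.2,0.01,-0.322],[0,0,0]],
  ],
)

```text
t: 26.1
ee_pos: [0.4817, -0.2839, 0.1564]
orientation: [[0.022, 1.0, 0.0], [1.0, -0.022, 0.001], [0.001, 0.0, -1.0]]
wrist_force: [3.6, 3.7, -6.3]
finger_gap: 0.173
```

```bash
python3 -c "
from g import *
st(); print(robot.state()['moment'])"
```

```text
t 26.1 pos [ 481.7 -283.9  156.4] yaw -1.27 F [ 3.6  3.7 -6.3] gap 0.173
[ 0.30448062 -0.66627533  0.08808168]
```

jog_arm(
  series=[
    [0,[0.032,0.003,-0.03],[0,0,0]],
    [0,[0.066,0.005,-0.06],[0,0,0]],
    [0,[0.1,0.005,-0.087],[0,0,0]],
    [0,[0.137,0.005,-0.114],[0,0,0]],
    [0,[0.175,0.005,-0.138],[0,0,0]],
    [0,[0.213,0.005,-0.161],[0,0,0]],
    [0,[0.253,0.005,-0.181],[0,0,0]],
    [0,[0.293,0.005,-0.2],[0,0,0]],
    [0,[0.293,0.005,-0.2],[0,0,0]],
    [0,[0.293,0.005,-0.2],[0,0,0]],
  ],
)

```text
t: 26.93
ee_pos: [0.4826, -0.2551, 0.176]
orientation: [[0.023, 1.0, -0.001], [1.0, -0.023, 0.001], [0.001, -0.001, -1.0]]
wrist_force: [-4.1, 1.1, -8.7]
finger_gap: 0.171
```

jog_arm(
  series=[
    [0,[0.042,-0.003,-0.01],[0,0,0]],
    [0,[0.084,-0.005,-0.02],[0,0,0]],
    [0,[0.127,-0.005,-0.032],[0,0,0]],
    [0,[0.17,-0.005,-0.043],[0,0,0]],
    [0,[0.213,-0.005,-0.05],[0,0,0]],
    [0,[0.258,-0.005,-0.056],[0,0,0]],
    [0,[0.29,-0.005,-0.058],[0,0,0]],
    [0,[0.32,-0.005,-0.06],[0,0,0]],
    [0,[0.32,-0.005,-0.06],[0,0,0]],
    [0,[0.32,-0.005,-0.06],[0,0,0]],
  ],
)

```text
t: 27.77
ee_pos: [0.4831, -0.2245, 0.1825]
orientation: [[0.023, 1.0, 0.0], [1.0, -0.023, -0.002], [-0.002, 0.0, -1.0]]
wrist_force: [-5.1, -3.1, -7.0]
finger_gap: 0.17
```

jog_arm(
  series=[
    [0,[0.005,-0.003,0],[0,0,0]],
    [0,[0.01,-0.005,0],[0,0,0]],
    [0,[0.015,-0.005,0.003],[0,0,0]],
    [0,[0.02,-0.005,0.005],[0,0,0]],
    [0,[0.025,-0.005,0.005],[0,0,0]],
    [0,[0.03,-0.005,0.005],[0,0,0]],
    [0,[0.035,-0.005,0.005],[0,0,0]],
    [0,[0.04,-0.005,0.005],[0,0,0]],
    [0,[0.04,-0.005,0.005],[0,0,0]],
    [0,[0.04,-0.005,0.005],[0,0,0]],
  ],
)

```text
t: 28.6
ee_pos: [0.4831, -0.2218, 0.1825]
orientation: [[0.024, 1.0, 0.001], [1.0, -0.024, -0.005], [-0.005, 0.002, -1.0]]
wrist_force: [-3.5, -8.7, -4.4]
finger_gap: 0.167
```

jog_arm(
  series=[
    [0,[0.005,0,0],[0,0,0]],
    [0,[0.01,0,0],[0,0,0]],
    [0,[0.015,0,0.002],[0,0,0]],
    [0,[0.02,0,0.004],[0,0,0]],
    [0,[0.025,0,0.004],[0,0,0]],
    [0,[0.03,0,0.004],[0,0,0]],
    [0,[0.03,0,0.004],[0,0,0]],
    [0,[0.03,0,0.004],[0,0,0]],
    [0,[0.03,0,0.004],[0,0,0]],
    [0,[0.03,0,0.004],[0,0,0]],
  ],
)

```text
t: 29.43
ee_pos: [0.4833, -0.2184, 0.1824]
orientation: [[0.024, 1.0, 0.002], [1.0, -0.024, -0.004], [-0.004, 0.002, -1.0]]
wrist_force: [-3.7, -6.2, -2.1]
finger_gap: 0.169
```

```bash
python3 - <<'E'
from m import *
from g import st
st()
im=hcat(crop(t["img"],345,170,445,235,4),crop(s["img"],250,90,320,190,5,10)); cv2.imwrite("pics/j.png",im)
E
```

```text
t 29.53 pos [ 483.3 -218.4  182.4] yaw -1.39 F [-3.3 -6.7 -2.4] gap 0.168
```

View pics/j.png

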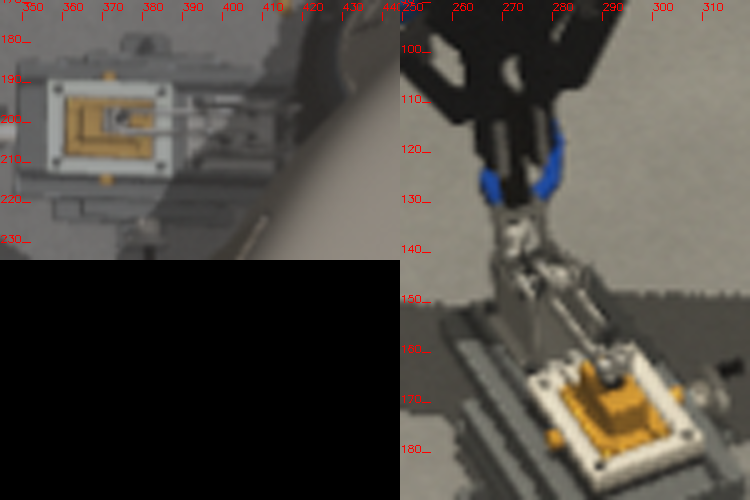

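jog_arm(
  series=[
    [0,[0.005,0,0],[0,0,0]],
    [0,[0.01,0,0],[0,0,0]],
    [0,[0.015,0,0],[0,0,0]],
    [0,[0.02,0,0],[0,0,0]],
    [0,[0.025,0,0],[0,0,0]],
    [0,[0.03,0,0],[0,0,0]],
    [0,[0.035,0,0],[0,0,0]],
    [0,[0.04,0,0],[0,0,0]],
    [0,[0.04,0,0],[0,0,0]],
    [0,[0.04,0,0],[0,0,0]],
  ],
)

```text
t: 30.37
ee_pos: [0.4833, -0.2142, 0.1822]
orientation: [[0.024, 1.0, 0.002], [1.0, -0.024, -0.004], [-0.004, 0.002, -1.0]]
wrist_force: [-3.8, -6.2, -3.7]
finger_gap: 0.168
```

jog_arm(
  series=[
    [0,[0.005,0,0],[0,0,0]],
    [0,[0.01,0,0],[0,0,0]],
    [0,[0.015,0,0],[0,0,0]],
    [0,[0.02,0,0],[0,0,0]],
    [0,[0.025,0,0],[0,0,0]],
    [0,[0.03,0,0],[0,0,0]],
    [0,[0.035,0,0],[0,0,0]],
    [0,[0.04,0,0],[0,0,0]],
    [0,[0.04,0,0],[0,0,0]],
    [0,[0.04,0,0],[0,0,0]],
  ],
)

```text
t: 31.2
ee_pos: [0.4834, -0.2104, 0.182]
orientation: [[0.024, 1.0, 0.001], [1.0, -0.024, -0.004], [-0.004, 0.001, -1.0]]
wrist_force: [-3.0, -6.9, -5.4]
finger_gap: 0.167
```

jog_arm(
  series=[
    [0,[0,0,0],[0,0,0]],
    [0.25,[0,0,0],[0,0,0]],
    [0.35,[0,0,0],[0,0,0]],
    [0.45,[0,0,0],[0,0,0]],
    [0.5,[0,0,0],[0,0,0]],
    [0.5,[0,0,-0.05],[0,0,0]],
    [0.5,[0,0,-0.15],[0,0,0]],
    [0.5,[0,0,-0.3],[0,0,0]],
    [0.5,[0,0,-0.45],[0,0,0]],
    [0.5,[0,0,-0.6],[0,0,0]],
  ],
)

```text
t: 32.03
ee_pos: [0.4831, -0.2086, 0.2427]
orientation: [[0.023, 1.0, 0.001], [1.0, -0.023, -0.0], [-0.0, 0.001, -1.0]]
wrist_force: [0.1, -0.7, -0.8]
finger_gap: 0.506
```

jog_arm(
  series=[
    [0.5,[0,0,-0.1],[0,0,0]],
    [0.5,[0,0,-0.2],[0,0,0]],
    [0.5,[-0.1,0,-0.3],[0,0,0]],
    [0.5,[-0.2,0,-0.4],[0,0,0]],
    [0.5,[-0.35,0,-0.45],[0,0,0]],
    [0.5,[-0.5,0,-0.45],[0,0,0]],
    [0.5,[-0.65,0,-0.45],[0,0,0]],
    [0.5,[-0.8,0,-0.45],[0,0,0]],
    [0.5,[-0.9,0,-0.45],[0,0,0]],
    [0.5,[-0.9,0,-0.45],[0,0,0]],
  ],
)

```text
t: 32.87
ee_pos: [0.4807, -0.3007, 0.285]
orientation: [[0.025, 1.0, -0.001], [1.0, -0.025, 0.001], [0.001, -0.001, -1.0]]
wrist_force: [0.5, 0.2, -0.1]
finger_gap: 0.503
```

```bash
python3 - <<'E'
from m import *
from g import st
st()
a=crop(t["img"],345,175,440,225,4); b=crop(s["img"],250,95,320,190,6,10); cv2.imwrite("pics/k.png",hcat(a,b))
for z,p in((.209,110),(.135,36)):
  for th in(0,.06,.15): print(p,th,np.round(proj(s,[[.482,-.221-p/1000*np.sin(th),.099+p/1000*np.cos(th)]]),1),np.round(proj(t,[[.482,-.221-p/1000*np.sin(th),.099+p/1000*np.cos(th)]]),1))
E
```

```text
t 32.97 pos [ 480.7 -298.9  285.4] yaw -1.36 F [0.8 0.2 0.2] gap 0.501
110 0 [[272.3 109.3]] [[425.1 196.4]]
110 0.06 [[271.3 108.1]] [[427.7 196.5]]
110 0.15 [[269.8 106.5]] [[431.6 196.6]]
36 0 [[274.6 131.7]] [[417.2 200.3]]
36 0.06 [[274.3 131.3]] [[418.  200.4]]
36 0.15 [[273.8 130.8]] [[419.2 200.4]]
```

View pics/k.png

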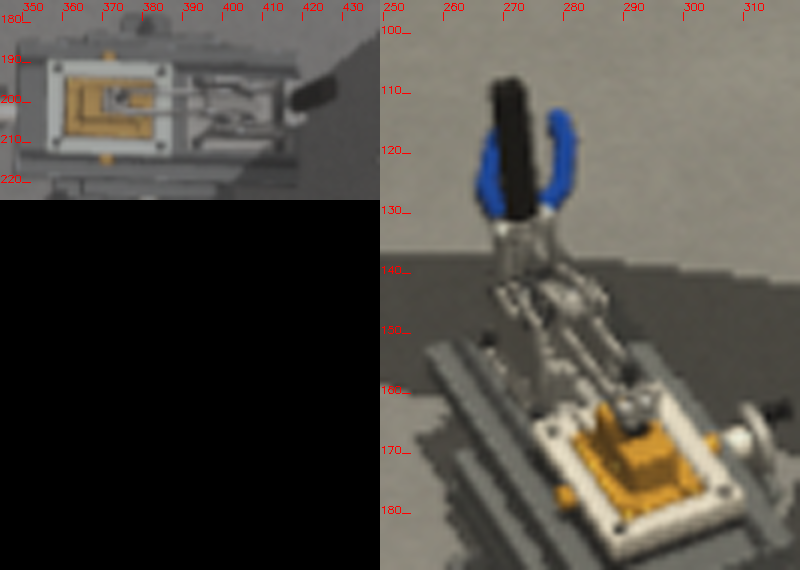

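```bash
python3 - <<'E'
from m import *
def pca(f,box,lo,hi):
    c,m=masks(f,box,lo,hi); r=cv2.minAreaRect(c.astype(np.float32)); return cv2.boxPoints(r),r,c
bt,rt,ct=pca(t,(410,188,434,208),(0,0,0),(180,255,48)); bs,rs,cc=pca(s,(262,100,282,135),(0,0,0),(180,255,60))
print(np.round(bt,1).tolist(),rt[1:]); print(np.round(bs,1).tolist(),rs[1:])
# silhouette comparison with an upright/tilted grip box, pivot y unknown
y=np.array([.023,1,0]);x=np.array([1,-.023,0]);Z=np.array([0,0,1])
for py in(-.225,-.221,-.217):
  for th in(0,.06,.12):
    u=-np.sin(th)*y+np.cos(th)*Z; v=np.cos(th)*y+np.sin(th)*Z; p=np.array([.482,py,.099])
    B=[p+r*u+a*v+b*x for r in(.036,.110) for a in(-.006,.006) for b in(-.008,.008)]
    T=proj(t,B);S=proj(s,B); print(py,th,"top u",np.round([T[:,0].min(),T[:,0].max()],1),"scene v",np.round([S[:,1].min(),S[:,1].max()],1),"scene u",np.round([S[:,0].min(),S[:,0].max()],1))
print("obs top u",ct[:,0].min(),ct[:,0].max(),"scene v",cc[:,1].min(),cc[:,1].max(),"u",cc[:,0].min(),cc[:,0].max())
E
```

```text
[[416.6000061035156, 198.5], [427.3999938964844, 193.5], [429.6000061035156, 198.1999969482422], [418.8999938964844, 203.3000030517578]] ((5.248310565948486, 11.901205062866211), 64.98310089111328)
[[268.0, 108.19999694824219], [273.8999938964844, 107.69999694824219], [276.20001220703125, 131.10000610351562], [270.29998779296875, 131.6999969482422]] ((23.55929183959961, 5.944005489349365), 84.47245788574219)
-0.225 0 top u [416.5 429.1] scene v [106.5 133. ] scene u [268.  277.6]
-0.225 0.06 top u [417.3 431.7] scene v [105.4 132.5] scene u [267.  277.2]
-0.225 0.12 top u [418.1 434.3] scene v [104.4 132. ] scene u [266.1 276.9]
-0.221 0 top u [415.  427.5] scene v [107.3 133.8] scene u [268.6 278.2]
-0.221 0.06 top u [415.8 430.1] scene v [106.1 133.3] scene u [267.7 277.9]
-0.221 0.12 top u [416.6 432.6] scene v [105.1 132.8] scene u [266.7 277.5]
-0.217 0 top u [413.4 425.9] scene v [108.  134.6] scene u [269.2 278.8]
-0.217 0.06 top u [414.3 428.5] scene v [106.9 134.1] scene u [268.3 278.5]
-0.217 0.12 top u [415.1 431. ] scene v [105.9 133.6] scene u [267.4 278.2]
obs top u 417.6875 428.0625 scene v 107.9375 131.4375 u 268.3125 275.6875
```

```bash
python3 -c "
from g import *
st(); print(robot.finish_job())"
```

```text
t 33.07 pos [ 480.9 -298.2  285.8] yaw -1.3 F [ 0.5  0.7 -0.3] gap 0.5
the job is handed in; nothing more can be done
None
```

The casting is in the nest pocket and the toggle clamp is closed on it. I handed the job in at about 33 s; no verdict is reported.

- **Seating:** I gripped the casting across its 22 mm block and lowered it into the pocket in small steps. It stopped solidly at a TCP height of 98.2 mm, which is the fully-home height worked out from the grasp. The wrist then read about 21 N upward with no further travel. The push past the plungers read lower than the stated 10–20 N, about 7–8 N, but I only had readings at the end of each call, so the peak may have been missed.
- **Clamp:** I gripped the handle, swung it up to upright, then let go and backed away.
- **Last checks:**
  - The final pictures show the casting sunk evenly in the nest with the spindle on its top.
  - The handle's outline fits upright (about 0 rad) better than 0.06 rad or more.
  - The wrist force was about zero, with the gripper well clear.
- **Disagreements:**
  - Near the end of the swing the gripper moved about 11 mm more in y at a steady 6–7 N, with no hard stop felt. The pads probably slid on the handle, so the closed clamp rests on the pictures, not on a felt stop.
  - The two cameras disagreed by about 4 mm in x.
- **Bystanders:** I felt no contact with any of them, but I did not re-measure where they stand.

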